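# Screw the lamp shade round to the slides

### The job

Screw the lamp's shade further onto its leaning threaded stem, clockwise seen from above the stem, until its open mouth is turned towards the middle of the pair of glass slides standing in the spring clips (not the lens board), then let go and leave it there. Do not knock the slides, and do not shift the lens board, the loose projection lens or the tin slide box.

Things in the scene. Friction and masses are not known exactly. Their poses are not given: they have to be found in the camera images.
- lamp_shade: Aluminium lamp shade with a black hexagonal grip on top, on a leaning stem. Origin: grip's centre, on the screw axis, about 220 mm above the shelf. z: screw axis, up out of the grip's free top, 30 degrees off vertical, leaning roughly towards the robot; x: the side the mouth is on (it looks along +x, dipping 40 degrees to -z). Aimed when the slides' middle lies near its x-z plane on the +x side.
- grip (a point): Same point and axes as lamp_shade: centre of the hexagonal grip, 44 mm across flats, 51 mm across corners, 45 mm tall (22.5 mm either way along z). Flats look along +y and -y and every 60 degrees from there about z. Under it a round socket, 54 mm across, 40 mm tall, then the conical shade, which stays below the grip's foot and reaches 135 mm from the axis.
- mouth (a point): Centre of the shade's open round mouth (116 mm across, white bulb inside), 96 mm along +x and 116 mm along -z from the grip's centre.
- lamp: The lamp's foot, fixed to the shelf; origin on the shelf under the stem's root. The thread turns stiffly (about 0.35 N m), stays where left, and sinks 8 mm along the stem per clockwise turn (seen from the stem's free end). No hard stop near the wanted aim: from the start it runs 4 rad clockwise, and at most 1 rad the other way. Turn needed: 0.5 to 3.7 rad clockwise.
- slides_middle (a point): Midpoint between two upright fragile glass slides (each 82 x 82 x 5 mm, black edging) side by side in steel spring clips on a pale wooden strip (200 x 60 x 20 mm), fixed to the shelf beyond the lamp, to its left or right. The point is 61 mm above the shelf; the slides reach 102 mm. Its y axis runs along the pair, x through the glass.
- slide_holder: The same fixed wooden strip with its two slides and clips; origin under its centre, on the shelf.
- lens_board: Loose mahogany lens board, an upright board 130 mm wide and 133 mm tall with one round glass lens in a brass ring, on a foot 80 x 160 mm, standing beyond the lamp on the other side from the slides; origin under its centre. Bystander.
- projection_lens: Loose heavy bevelled glass projection lens lying flat, 100 mm across, 40 mm tall; origin under its centre. Bystander to the robot's right.
- slide_box: Loose painted tin slide box 100 x 140 mm, 72 mm tall; origin under its centre. Bystander to the robot's left.
There are look-alikes about, which are no part of the job. What is shaped like the slide_holder but red is not meant.

How it is judged:
At the end, for the whole second after the job is handed in: The shade is at rest and its mouth faces the slides: the middle of the pair lies in front of the mouth (over 100 mm out from the screw axis) and within 55 mm, sideways, of the shade's own middle plane (y of slides_middle in the frame of lamp_shade between -0.055 and 0.055 m and x of slides_middle in the frame of lamp_shade above 0.1 m and angular speed of lamp_shade below 0.05 rad/s); the robot touches nothing.
It fails at once if the robot knocks the slides or their holder (over 2 N) (contact force between slide_holder and the arm above 2 N or contact force between slide_holder and the fingers above 2 N).
It fails at once if the lens board, the projection lens or the tin slide box is shifted more than 20 mm (distance of any of lens_board, projection_lens, slide_box from where it was at the start of the episode above 0.02 m).
It also fails if it takes over 48 s, if anything falls off the work surface, if the arm or the gripper's body presses on something with over 40 N, if the wrist force passes 120 N, or if a joint passes its speed limit or range.

### The arm

A 6-joint arm with a two-finger parallel gripper is mounted at the origin on the work surface. World frame = base frame: x ahead of the robot, y to its left, z up, the work surface at z = 0. Lengths are in m, angles in rad, forces in N, time in s.
With the tool pointing down it reaches from about 0.325 to 0.75 m from the base axis. Payload 7.6 kg.
Tool frame: the origin (TCP) lies on the centre line of the jaws, within the pads' length; the fingertips stand 25 mm ahead of it and the grasp point (between the pads) lies 6 mm ahead of it; z points along the fingers, y is the line along which they close (so a half turn about z gives the same grasp; the last joint's range is limited). The gripper opens to 85 mm and grips with 20 to 120 N. Pads are 22 mm wide; open, the fingers measure 114 mm over their backs; the gripper's body (76 mm by 85 mm) begins 54 mm behind the grasp point. The pads swing forward as they close: fully open they stand 13 mm farther back than shut.
Start: joints at [1.224, 0.052, 1.401, -0, 1.689, -0.07], TCP at [0.143, 0.505, 0.256] pointing down, gripper open.
Joint ranges: [-2.9, 2.9], [-0.91, 2.17], [0.12, 2.37], [-1.06, 4.2], [0.26, 2.73], [-2.93, 2.93]. Speed limits (rad/s): [2.57, 2.57, 3.01, 3.14, 3.14, 3.14].

### API

Orientations are given as a unit quaternion [w, x, y, z].
In Python, from plant import env, eyes, finish_job, spotter gives the robot as it stands. The module is installed in compiled form; this text tells all that it offers.
- The arm moves only by the tool play_rows, never from a script. Its argument "rows" is a list of rows, each a list of 2 entries, a list of its own where there are three numbers: the shift along the world's x, y, z in m, then the turn, a rotation vector about the world's x, y, z in rad. A call has 1 to 12 rows; each row shifts and turns the commanded pose from where the row before left it; what a row does not reach is not made up. A row lasts 1/12 s, in which the tool goes at most 41.7 mm and 7.16 degrees, less where a joint would pass 70% of its speed; a pose out of reach is approached as far as the arm can. A call with a gripper value outside its range is refused whole. "gripper" is the closure, from 0 (fully open) to 1 (shut), set as the call begins (left out, the last holds). The fingers move at their own pace and stop on an object; "newtons" is the grip in N (left out, the last holds). Time passes only in rows, so rows that do not move let the fingers close. It gives the time, the measured TCP pose, the force, the opening and the grip force at its end, in the units of the state.
- env.state(): the state, without advancing time (a new reading comes with each control period).
- eyes.capture(name): name is "scene" or "top" or "wrist"; returns the picture (480x640x3 uint8, red, green, blue); there is no depth.
- eyes.camera_params(name): a dict with "mtx" (3x3 intrinsics, pixels), "rvec" (rotation vector, rad) and "tvec" (3), from world to camera coordinates, as OpenCV has them; the wrist camera has in their place "hand_eye" (4x4, takes a point from camera to tool coordinates, whose origin is the TCP and whose axes are the flange's). Camera axes: x right, y down, z forward; pixel columns grow to the right and rows downward; lengths in m; the calibration is good to about 2 mm. A picture is of the moment at which its call begins: read the wrist's pose just before it. camera_params takes no time and is no camera call.
- finish_job(): hands the job in; it is judged then, once.
Trained networks look in the newest picture that a camera, given by its name, has taken for a name from the list of things; names that differ only in an ending like _2 or _b are one class to them, and where a whole thing is asked for, a point or a joint stands for the part that bears it (a point fixed in the world has none). Each returns a list of dicts, best first, with "score" (0 to 1); they miss things now and then, are a little off and sometimes report something else, mostly with a low value. They report only what shows in the picture. A call takes as long as a camera call. They do not tell look-alikes from the thing itself.
- spotter.cut_out(query, camera): "region" (480x640 bool, what is visible of it) and "xy" ([column, row] in pixels, amid what is visible of it).
The state is a dict: "clock": time; "joint_pos": joint angles; "qvel": joint speeds; "joint_efforts": joint torques, N m; "tcp_pos": TCP position; "tcp_rot": TCP orientation; "contact_force": force on the tool from outside, world axes, zero at the start; "wrist_torque": the same for the moment, N m; "grip_width": finger opening in m; "grasp_force": force on a finger pad.
Only numpy, scipy, OpenCV 4.12 (cv2) and the standard library are available. Lean on these libraries where they do the work, as an engineer would, in place of code of your own. Each camera call takes 0.05 s, during which the arm holds its last target. There are 200 camera calls.

## Working session

There is one attempt and no reset: what is moved stays moved. The work goes in short steps, Python scripts to look and compute and a tool call to move; the robot and the scene stay as the last step left them, time stands still between calls to the robot, and variables do not carry over. Pictures are saved under pics/ and viewed, at most 10 in all, crops included, and the job is handed in when it is done.

Besides the shell and the picture viewer there is one more tool, called after "Request:" as name(argument=value, ...) on one line, values as JSON. play_rows: Moves the arm, as the interface text tells. Its arguments: {"type":"object","properties":{"rows":{"type":"array"},"gripper":{"type":"number"},"newtons":{"type":"number"}},"required":["rows"]}

```bash
mkdir -p pics
cat > h.py <<'E'
import numpy as np, cv2
from plant import env, eyes, finish_job, spotter
def P(name):
    p=eyes.camera_params(name); R=cv2.Rodrigues(np.array(p['rvec'],float))[0]
    return np.array(p['mtx'],float),R,np.array(p['tvec'],float).reshape(3)
def proj(name,X):
    K,R,t=P(name); c=(R@np.atleast_2d(X).T).T+t; u=(K@c.T).T; return u[:,:2]/u[:,2:]
def ray(name,xy):
    K,R,t=P(name); d=R.T@np.linalg.solve(K,[xy[0],xy[1],1]); return -R.T@t,d/np.linalg.norm(d)
def atz(name,xy,z):
    c,d=ray(name,xy); return c+d*(z-c[2])/d[2]
def tri(a,b):
    A=np.zeros((3,3));v=np.zeros(3)
    for c,d in(a,b):
        M=np.eye(3)-np.outer(d,d);A+=M;v+=M@c
    X=np.linalg.solve(A,v); return X
E
python3 - <<'E'
from h import *
for n in("scene","top"):
    im=eyes.capture(n); cv2.imwrite(f"pics/{n}0.png",im[:,:,::-1])
    print(n,"cam at",ray(n,(320,240)))
    for q in("lamp_shade","grip","mouth","lamp","slide_holder","slides_middle","lens_board","projection_lens","slide_box"):
        for r in spotter.cut_out(q,n)[:3]: print(q,round(r['score'],2),np.round(r['xy']),r['region'].sum())
print(env.state())
E
```

```text
scene cam at (array([ 1.10183883, -0.41198192,  0.98388381]), array([-0.55072261,  0.37081965, -0.74779502]))
lamp_shade 0.94 [319. 240.] 2581
grip 0.87 [319. 238.] 2543
mouth 0.58 [317. 237.] 2636
lamp 0.59 [313. 276.] 6546
slide_holder 0.82 [350. 166.] 2010
slide_holder 0.75 [458. 305.] 2092
slides_middle 0.83 [355. 164.] 1991
slides_middle 0.58 [455. 303.] 2295
lens_board 0.97 [327. 405.] 3838
projection_lens 0.76 [184. 342.] 1669
slide_box 0.87 [425. 201.] 2489
top cam at (array([3.37716085e-01, 1.64853863e-04, 1.51798242e+00]), array([ 0.09708737,  0.01825401, -0.99510845]))
lamp_shade 0.6 [330. 241.] 2084
grip 0.89 [329. 238.] 2032
mouth 0.97 [325. 238.] 2194
mouth 0.55 [456. 244.] 1079
lamp 0.71 [337. 230.] 4341
slide_holder 0.79 [250. 149.] 1664
slide_holder 0.63 [220. 339.] 1780
slides_middle 0.93 [247. 147.] 1637
slides_middle 0.86 [220. 338.] 1774
lens_board 0.87 [391. 138.] 1709
projection_lens 0.96 [459. 247.] 1138
projection_lens 0.73 [325. 238.] 2148
slide_box 0.87 [190. 256.] 2463
{'clock': 1.0, 'joint_pos': array([ 1.22372341e+00,  5.21996908e-02,  1.40068915e+00, -8.56042170e-06,
        1.68861508e+00, -7.03236015e-02]), 'qvel': array([-0.00149134,  0.00064065,  0.00061875,  0.002351  , -0.00193291,
        0.00010926]), 'joint_efforts': array([-8.07466058e-04, -3.81511366e+01, -3.60328102e+01, -4.71963153e-05,
       -2.69774146e-04,  9.94106557e-06]), 'tcp_pos': array([0.14344343, 0.50504108, 0.25632898]), 'tcp_rot': array([1.33501724e-05, 1.37933990e-01, 9.90441423e-01, 4.25219499e-05]), 'contact_force': array([ 0.65924788, -0.43705038,  0.2328504 ]), 'wrist_torque': array([-0.00969324, -0.01508202,  0.02204841]), 'grasp_force': 0.0, 'grip_width': 0.08523256119518485}
```

View pics/scene0.png

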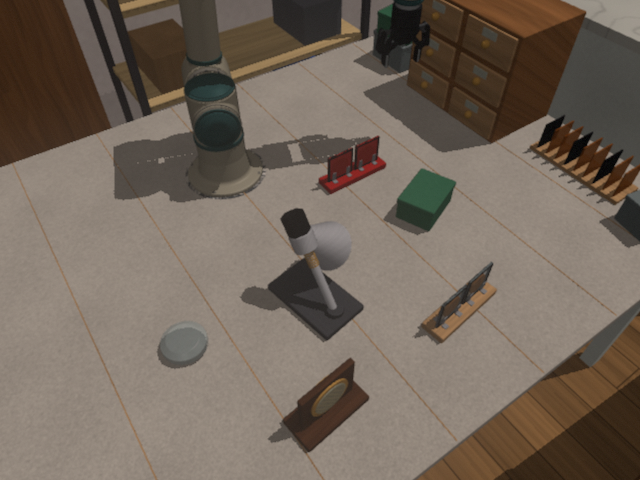

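View pics/top0.png

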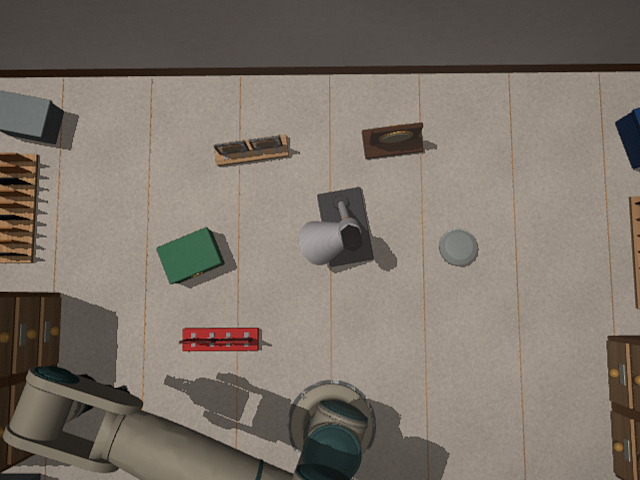

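The top view shows the pale wooden holder at about (252,150), the red look-alike at (220,338), the lens board at (392,140), and the grip at about (350,236) with the mouth facing image left. In the scene view the pale holder is at (458,305), the red one at (352,168) and the grip at (296,222). The pale holder is the one meant: it is wooden, and it stands beyond the lamp to its left. I'll confirm that in an enlarged crop.

Run:
```python
from h import *
s=cv2.imread("pics/scene0.png");t=cv2.imread("pics/top0.png")
def c(im,x,y,w,h): return cv2.resize(im[y:y+h,x:x+w],(400,300),interpolation=cv2.INTER_CUBIC)
o=np.vstack([np.hstack([c(t,290,180,100,75+0),c(s,260,200,100,75)]),np.hstack([c(t,202,110,100,75),c(s,410,260,100,75)])])
cv2.imwrite("pics/crop.png",o)
```

```text
(no output)
```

View pics/crop.png

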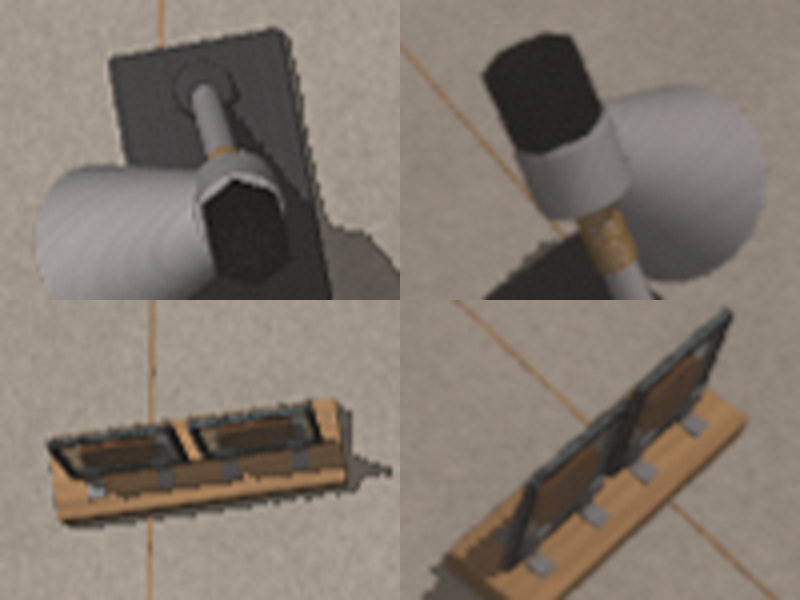

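The crop confirms it: pale wood with two dark-edged glass slides (lower panels). The grip is sharp in both views. Next I fit the pose of the shade and the position of the slides.

```bash
cat > fit.py <<'E'
from h import *
from scipy.optimize import minimize
a=np.arange(0,2*np.pi,.1)
def circ(c,r,n):
    n=np.array(n)/np.linalg.norm(n);u=np.array([0,1,0.]);v=np.cross(n,u);return np.array(c)+r*(np.outer(np.cos(a),u)+np.outer(np.sin(a),v))
h=np.deg2rad(np.arange(0,360,60)); hx=np.c_[np.cos(h),np.sin(h)]*.0255
C=np.cos(np.radians(40));S=np.sin(np.radians(40))
grip=np.vstack([np.c_[hx,[z]*6] for z in(-.0225,.0225)])
sock=np.vstack([circ((0,0,z),.027,(0,0,1)) for z in(-.0225,-.0625)])
m=np.array([.096,0,-.116]);d=np.array([C,0,-S])
cone=np.vstack([circ(m,.058,d),circ(m-.115*d,.024,d)])
def frame(p):
    az,th=p[3],p[4]; z=np.array([.5*np.cos(az),.5*np.sin(az),np.cos(np.pi/6)])
    # x zero-turn: world yaw th projected
    x=np.array([np.cos(th),np.sin(th),0]);x-=z*(x@z);x/=np.linalg.norm(x);return np.c_[x,np.cross(z,x),z]
def mask(n,p,parts=(grip,sock,cone)):
    R=frame(p);o=np.zeros((480*2,640*2),np.uint8)
    for q in parts:
        u=proj(n,q@R.T+p[:3]); hu=cv2.convexHull(np.round((u+.5)*2*16).astype(np.int32)); cv2.fillConvexPoly(o,hu,255,shift=4)
    return cv2.resize(o,(640,480),interpolation=cv2.INTER_AREA)/255.
def fit(p0,M):
    def cost(s): 
        p=np.array(p0)+np.array(s)*[.01,.01,.01,.1,.1]
        return sum(np.abs(mask(n,p,k)-M[n,i]).sum() for n,i,k in K)
    K=[(n,i,k) for n in("scene","top") for i,k in((0,(grip,sock,cone)),(1,(grip,)))]
    r=min((minimize(cost,np.array(s),method="Nelder-Mead",options=dict(maxiter=500,initial_simplex=np.vstack([s,s+np.eye(5)*1.5]))) for s in np.array([[0,0,0,0,0],[0,0,0,0,4],[0,0,0,0,-4.]])),key=lambda r:r.fun)
    return np.array(p0)+r.x*[.01,.01,.01,.1,.1],r.fun
E
python3 - <<'E'
from fit import *
g=tri(ray("top",(351,237.8)),ray("scene",(295.5,223.8)));print("grip",g)
e=[(atz("top",t,.102),atz("scene",s,.102)) for t,s in(((215,145.3),(442.5,307)),((280,136),(492.5,262.5)))]
print("slide ends",np.round(e,3)); E=np.mean(e,axis=1); sm=E.mean(0);sm[2]=.061;print("sm",sm,np.linalg.norm(E[0]-E[1]))
root=atz("top",(340.8,203),.02);print("root",root)
az=np.arctan2(*(g-root)[1::-1]);print("lean az",az)
M={}
for n in("scene","top"):
    im=eyes.capture(n); r=spotter.cut_out("lamp_shade",n)[0]['region']
    M[n,0]=r.astype(float); 
    l=cv2.GaussianBlur(im,(3,3),0).max(2)
    x=proj(n,g)[0]; yy,xx=np.mgrid[:480,:640]
    M[n,1]=((l<75)&r&(np.hypot(xx-x[0],yy-x[1])<24)).astype(float)
    print(n,r.sum(),M[n,1].sum())
p,f=fit([*g,az,1.7],M);print("fit",np.round(p,3),f)
R=frame(p);loc=R.T@(sm-p[:3]);print("sm in shade",loc,"turn about z needed",np.arctan2(loc[1],loc[0]));print(R)
np.savez("fit.npz",p=p,sm=sm)
o=[]
for n in("scene","top"):
    im=eyes.capture(n)[:,:,::-1].copy()
    for q in(0,1):
        c,_=cv2.findContours((mask(n,p,((grip,sock,cone),(grip,))[q])>.5).astype(np.uint8),0,1);cv2.drawContours(im,c,-1,(0,255,0),1)
        c,_=cv2.findContours(M[n,q].astype(np.uint8),0,1);cv2.drawContours(im,c,-1,(0,0,255),1)
    x,y=proj(n,p[:3])[0].astype(int);o.append(cv2.resize(im[y-50:y+60,x-60:x+70],(400,340),interpolation=0))
cv2.imwrite("pics/fit.png",np.hstack(o))
E
```

```text
grip [ 0.46982947 -0.04763116  0.21530951]
slide ends [[[0.723 0.297 0.102]
  [0.75  0.129 0.102]]

 [[0.747 0.129 0.102]
  [0.726 0.302 0.102]]]
sm [0.73631303 0.21398041 0.061     ] 0.0026661465794994782
root [ 0.58374521 -0.02880455  0.02      ]
lean az -2.977805289247209
scene 2578 614.0
top 2164 444.0Traceback (most recent call last):
  File "<stdin>", line 15, in <module>
  File "fit.py", line 26, in fit
    r=min((minimize(cost,np.array(s),method="Nelder-Mead",options=dict(maxiter=500,initial_simplex=np.vstack([s,s+np.eye(5)*1.5]))) for s in np.array([[0,0,0,0,0],[0,0,0,0,4],[0,0,0,0,-4.]])),key=lambda r:r.fun)
  File "fit.py", line 26, in <genexpr>
    r=min((minimize(cost,np.array(s),method="Nelder-Mead",options=dict(maxiter=500,initial_simplex=np.vstack([s,s+np.eye(5)*1.5]))) for s in np.array([[0,0,0,0,0],[0,0,0,0,4],[0,0,0,0,-4.]])),key=lambda r:r.fun)
           ~~~~~~~~^^^^^^^^^^^^^^^^^^^^^^^^^^^^^^^^^^^^^^^^^^^^^^^^^^^^^^^^^^^^^^^^^^^^^^^^^^^^^^^^^^^^^^^^^^^^^^^^^^^^^^^^^^^^^^^^
    res = _minimize_neldermead(fun, x0, args, callback, bounds=bounds,
                               **options)
    fxcc = func(xcc)
    fx = function(np.copy(x), *(wrapper_args + args))
  File "fit.py", line 24, in cost
    return sum(np.abs(mask(n,p,k)-M[n,i]).sum() for n,i,k in K)
  File "fit.py", line 24, in <genexpr>
    return sum(np.abs(mask(n,p,k)-M[n,i]).sum() for n,i,k in K)
                      ~~~~^^^^^^^
  File "fit.py", line 19, in mask
    u=proj(n,q@R.T+p[:3]); hu=cv2.convexHull(np.round((u+.5)*2*16).astype(np.int32)); cv2.fillConvexPoly(o,hu,255,shift=4)
  File "h.py", line 7, in proj
    K,R,t=P(name); c=(R@np.atleast_2d(X).T).T+t; u=(K@c.T).T; return u[:,:2]/u[:,2:]
          ~^^^^^^
  File "h.py", line 4, in P
    p=eyes.camera_params(name); R=cv2.Rodrigues(np.array(p['rvec'],float))[0]
ValueError: time passes only in moves, steps and waits
```

```bash
sed -i 's/^def P(name)/import functools\n@functools.cache\ndef P(name)/' h.py
cat > run.py <<'E'
from fit import *
import sys
def measure(g,az,th,out):
    M={};I={}
    for n in("scene","top"):
        im=I[n]=eyes.capture(n); r=spotter.cut_out("lamp_shade",n)[0]['region']
        l=cv2.GaussianBlur(im,(3,3),0).max(2);x=proj(n,g)[0]; yy,xx=np.mgrid[:480,:640]
        M[n,0]=r.astype(float);M[n,1]=((l<75)&r&(np.hypot(xx-x[0],yy-x[1])<24)).astype(float)
    p,f=fit([*g,az,th],M);print("fit",np.round(p,3),f,"of",sum(m.sum() for m in M.values()))
    sm=np.array([.737,.214,.061]);R=frame(p);loc=R.T@(sm-p[:3]);print("sm in shade",loc,"turn",np.arctan2(loc[1],loc[0]));print(np.round(R,3))
    np.savez("fit.npz",p=p,sm=sm);o=[]
    for n in("scene","top"):
        im=I[n][:,:,::-1].copy()
        for q in(0,1):
            for mm,col in((mask(n,p,((grip,sock,cone),(grip,))[q])>.5,(0,255,0)),(M[n,q],(0,0,255))):
                c,_=cv2.findContours(mm.astype(np.uint8),0,1)[:2];cv2.drawContours(im,c,-1,col,1)
        x,y=proj(n,p[:3])[0].astype(int);o.append(cv2.resize(im[y-50:y+60,x-60:x+70],(400,340),interpolation=0))
    cv2.imwrite(out,np.hstack(o))
if __name__=="__main__": measure(np.array([.470,-.0476,.2153]),-2.978,1.7,"pics/fit.png")
E
python3 run.py
```

```text
fit [ 0.471 -0.048  0.22  -2.948  2.369] 518.0 of 5784.0
sm in shade [ 0.07885799 -0.26885441 -0.29306857] turn -1.2854873677966623
[[-0.601 -0.63  -0.491]
 [ 0.757 -0.647 -0.096]
 [-0.257 -0.429  0.866]]
```

View pics/fit.png

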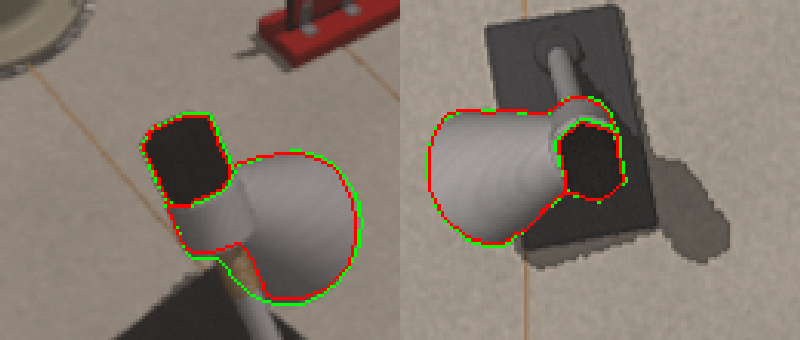

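The fit overlays both views closely. The grip is at (0.471, -0.048, 0.220), the height agrees with the text, and the turn needed is about 1.285 rad clockwise. Next is the move to a pregrasp along the axis.

```bash
cat > go.py <<'E'
from fit import *
from scipy.spatial.transform import Rotation as Ro
def to(off,turn=0.):
    p=np.load("fit.npz")['p'];R=frame(p);z=R[:,2]
    T=np.c_[np.cross(-R[:,1],-z),-R[:,1],-z]; T=(Ro.from_rotvec(z*turn)*Ro.from_matrix(T))
    s=env.state();q=s['tcp_rot'];c=Ro.from_quat([*q[1:],q[0]])
    print("shift",np.round(p[:3]+z*off-s['tcp_pos'],4),"rot",np.round((T*c.inv()).as_rotvec(),3),"clock",s['clock'],"j",np.round(s['joint_pos'],2),"F",np.round(s['contact_force'],1))
E
python3 -c "
from go import *
to(.108)"
```

```text
shift [ 0.2747 -0.5632  0.0569] rot [ 0.242 -0.472 -0.548] clock 1.4 j [ 1.22  0.05  1.4  -0.    1.69 -0.07] F [ 0.3  1.6 -0.4]
```

Request:
play_rows(rows=[[[0.0114,-0.0235,0.0075],[0.01,-0.0197,-0.0228]],[[0.0114,-0.0235,0.0075],[0.01,-0.0197,-0.0228]],[[0.0114,-0.0235,0.0075],[0.01,-0.0197,-0.0228]],[[0.0114,-0.0235,0.0075],[0.01,-0.0197,-0.0228]],[[0.0114,-0.0235,0.0075],[0.01,-0.0197,-0.0228]],[[0.0114,-0.0235,0.0075],[0.01,-0.0197,-0.0228]],[[0.0114,-0.0235,0.0075],[0.01,-0.0197,-0.0228]],[[0.0114,-0.0235,0.0075],[0.01,-0.0197,-0.0228]],[[0.0114,-0.0235,0.0075],[0.01,-0.0197,-0.0228]],[[0.0114,-0.0235,0.0075],[0.01,-0.0197,-0.0228]],[[0.0114,-0.0235,0.0075],[0.01,-0.0197,-0.0228]],[[0.0114,-0.0235,0.0075],[0.01,-0.0197,-0.0228]]], gripper=0, newtons=80)

```text
clock: 2.4
tcp_pos: [0.2804, 0.2219, 0.3469]
tcp_rot: [0.109, 0.27, 0.954, 0.076]
contact_force: [0.8, 0.4, 0.3]
grip_width: 0.0853
grasp_force: 0.0
```

Request:
play_rows(rows=[[[0.0114,-0.0235,-0.0025],[0.01,-0.0197,-0.0228]],[[0.0114,-0.0235,-0.0025],[0.01,-0.0197,-0.0228]],[[0.0114,-0.0235,-0.0025],[0.01,-0.0197,-0.0228]],[[0.0114,-0.0235,-0.0025],[0.01,-0.0197,-0.0228]],[[0.0114,-0.0235,-0.0025],[0.01,-0.0197,-0.0228]],[[0.0114,-0.0235,-0.0025],[0.01,-0.0197,-0.0228]],[[0.0114,-0.0235,-0.0025],[0.01,-0.0197,-0.0228]],[[0.0114,-0.0235,-0.0025],[0.01,-0.0197,-0.0228]],[[0.0114,-0.0235,-0.0025],[0.01,-0.0197,-0.0228]],[[0.0114,-0.0235,-0.0025],[0.01,-0.0197,-0.0228]],[[0.0114,-0.0235,-0.0025],[0.01,-0.0197,-0.0228]],[[0,0,0],[0,0,0]]])

```text
clock: 3.4
tcp_pos: [0.4061, -0.0387, 0.3174]
tcp_rot: [0.204, 0.386, 0.889, 0.141]
contact_force: [-0.1, -0.4, -0.5]
grip_width: 0.086
grasp_force: 0.0
```

```bash
python3 -c "
from go import *
to(.108);to(.008)
im=eyes.capture('wrist');cv2.imwrite('pics/w.png',im[:,:,::-1])"
```

```text
shift [ 0.0121 -0.0195 -0.0042] rot [ 0.012 -0.021 -0.017] clock 3.4 j [-0.34 -0.65  1.9   0.25  1.45 -1.07] F [-0.1 -0.4 -0.5]
shift [ 0.0611 -0.0099 -0.0908] rot [ 0.012 -0.021 -0.017] clock 3.4 j [-0.34 -0.65  1.9   0.25  1.45 -1.07] F [-0.1 -0.4 -0.5]
```

View pics/w.png

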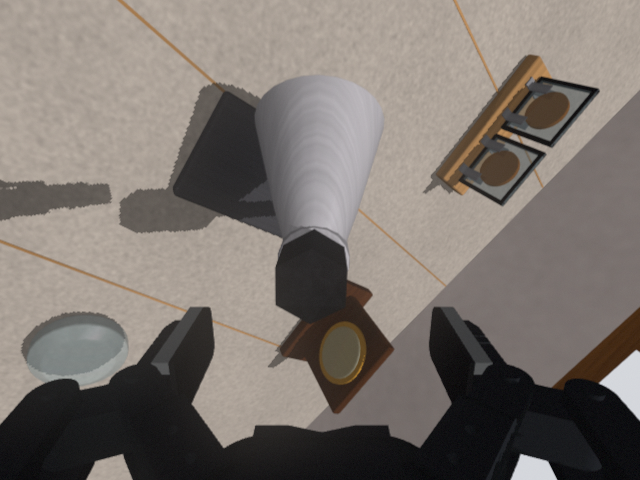

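The wrist view shows the grip at (312,275) between the jaws, with its flats parallel to the pads. The mouth faces up in the image, and the pale slides are at (520,130). I'll finish aligning, move down the axis and close.

Request:
play_rows(rows=[[[0.012,-0.0195,-0.004],[0.012,-0.021,-0.017]],[[0,0,0],[0,0,0]],[[0.0061,0.0012,-0.0108],[0,0,0]],[[0.0061,0.0012,-0.0108],[0,0,0]],[[0.0061,0.0012,-0.0108],[0,0,0]],[[0.0061,0.0012,-0.0108],[0,0,0]],[[0.0061,0.0012,-0.0108],[0,0,0]],[[0.0061,0.0012,-0.0108],[0,0,0]],[[0.0061,0.0012,-0.0108],[0,0,0]],[[0.0061,0.0012,-0.0108],[0,0,0]],[[0,0,0],[0,0,0]],[[0,0,0],[0,0,0]]])

```text
clock: 4.45
tcp_pos: [0.4661, -0.0443, 0.2284]
tcp_rot: [0.211, 0.389, 0.884, 0.15]
contact_force: [-0.3, -0.5, 1.1]
grip_width: 0.0856
grasp_force: 0.0
```

```bash
python3 -c "
from go import *
to(.008)"
```

```text
shift [ 0.0011 -0.0042 -0.0018] rot [ 0.     0.001 -0.008] clock 4.45 j [-0.31 -0.46  1.96  0.27  1.18 -1.09] F [-0.3 -0.5  1.1]
```

Request:
play_rows(rows=[[[0.001,-0.004,-0.0015],[0,0,-0.008]],[[0,0,0],[0,0,0]],[[0,0,0],[0,0,0]],[[0,0,0],[0,0,0]]])

```text
clock: 4.78
tcp_pos: [0.4675, -0.0495, 0.2275]
tcp_rot: [0.213, 0.394, 0.882, 0.149]
contact_force: [-0.4, -0.2, 0.3]
grip_width: 0.0856
grasp_force: 0.0
```

Request:
play_rows(rows=[[[0,0,0],[0,0,0]],[[0,0,0],[0,0,0]],[[0,0,0],[0,0,0]],[[0,0,0],[0,0,0]],[[0,0,0],[0,0,0]],[[0,0,0],[0,0,0]],[[0,0,0],[0,0,0]],[[0,0,0],[0,0,0]],[[0,0,0],[0,0,0]],[[0,0,0],[0,0,0]],[[0,0,0],[0,0,0]],[[0,0,0],[0,0,0]]], gripper=1, newtons=80)

```text
clock: 5.78
tcp_pos: [0.4667, -0.0501, 0.2269]
tcp_rot: [0.212, 0.394, 0.882, 0.148]
contact_force: [-12.0, -3.7, 4.7]
grip_width: 0.0433
grasp_force: 79.7
```

```bash
python3 -c "
from go import *
to(.008)
print(env.state()['wrist_torque'])"
```

```text
shift [ 0.0005  0.0016 -0.0003] rot [ 0.002 -0.001  0.003] clock 5.7833 j [-0.32 -0.45  1.96  0.27  1.18 -1.09] F [-12.   -3.7   4.7]
[-0.507558    1.51071389 -0.34147457]
```

Gripped at about 44 mm, which matches the across-flats size. Now turning clockwise about the stem axis, sinking as it goes.

Request:
play_rows(rows=[[[5e-05,0,-0.0001],[0.0393,0.0077,-0.0693]],[[5e-05,0,-0.0001],[0.0393,0.0077,-0.0693]],[[5e-05,0,-0.0001],[0.0393,0.0077,-0.0693]],[[5e-05,0,-0.0001],[0.0393,0.0077,-0.0693]],[[5e-05,0,-0.0001],[0.0393,0.0077,-0.0693]],[[5e-05,0,-0.0001],[0.0393,0.0077,-0.0693]],[[0,0,0],[0,0,0]],[[0,0,0],[0,0,0]]])

```text
clock: 6.45
tcp_pos: [0.4667, -0.0502, 0.2261]
tcp_rot: [0.17, 0.593, 0.763, 0.193]
contact_force: [-15.4, -5.0, 5.1]
grip_width: 0.0432
grasp_force: 80.1
```

```bash
python3 -c "
from go import *
to(.008,-1.285)
print(env.state()['wrist_torque'])"
```

```text
shift [0.0005 0.0017 0.0005] rot [ 0.396  0.074 -0.694] clock 6.45 j [-0.32 -0.45  1.96  0.26  1.18 -0.61] F [-15.4  -5.    5.1]
[-0.50893021  1.7522086  -0.45263316]
```

Request:
play_rows(rows=[[[5e-05,0,-0.0001],[0.0393,0.0077,-0.0693]],[[5e-05,0,-0.0001],[0.0393,0.0077,-0.0693]],[[5e-05,0,-0.0001],[0.0393,0.0077,-0.0693]],[[5e-05,0,-0.0001],[0.0393,0.0077,-0.0693]],[[5e-05,0,-0.0001],[0.0393,0.0077,-0.0693]],[[5e-05,0,-0.0001],[0.0393,0.0077,-0.0693]],[[5e-05,0,-0.0001],[0.0393,0.0077,-0.0693]],[[5e-05,0,-0.0001],[0.0393,0.0077,-0.0693]],[[5e-05,0,-0.0001],[0.0393,0.0077,-0.0693]],[[5e-05,0,-0.0001],[0.0393,0.0077,-0.0693]],[[0,0,0],[0,0,0]],[[0,0,0],[0,0,0]]])

```text
clock: 7.45
tcp_pos: [0.4666, -0.05, 0.2248]
tcp_rot: [0.081, 0.844, 0.472, 0.243]
contact_force: [-23.9, -4.8, 7.9]
grip_width: 0.0432
grasp_force: 80.7
```

```bash
python3 -c "
from go import *
to(.008,-1.285)
print(env.state()['wrist_torque'])"
```

```text
shift [0.0006 0.0015 0.0018] rot [ 0.004 -0.005 -0.001] clock 7.45 j [-0.32 -0.45  1.96  0.26  1.18  0.19] F [-23.9  -4.8   7.9]
[-0.48106476  2.11356782 -0.40249268]
```

Turned. Now I release and back straight out along the axis.

Request:
play_rows(rows=[[[0,0,0],[0,0,0]],[[0,0,0],[0,0,0]],[[0,0,0],[0,0,0]],[[0,0,0],[0,0,0]],[[0,0,0],[0,0,0]],[[0,0,0],[0,0,0]],[[0,0,0],[0,0,0]],[[0,0,0],[0,0,0]],[[0,0,0],[0,0,0]],[[0,0,0],[0,0,0]],[[0,0,0],[0,0,0]],[[0,0,0],[0,0,0]]], gripper=0)

```text
clock: 8.45
tcp_pos: [0.4683, -0.0493, 0.2253]
tcp_rot: [0.081, 0.843, 0.472, 0.245]
contact_force: [0.4, 0.6, -0.3]
grip_width: 0.0854
grasp_force: 0.0
```

Request:
play_rows(rows=[[[-0.0061,-0.0012,0.0108],[0,0,0]],[[-0.0061,-0.0012,0.0108],[0,0,0]],[[-0.0061,-0.0012,0.0108],[0,0,0]],[[-0.0061,-0.0012,0.0108],[0,0,0]],[[-0.0061,-0.0012,0.0108],[0,0,0]],[[-0.0061,-0.0012,0.0108],[0,0,0]],[[-0.0061,-0.0012,0.0108],[0,0,0]],[[-0.0061,-0.0012,0.0108],[0,0,0]],[[-0.0061,-0.0012,0.0108],[0,0,0]],[[-0.0061,-0.0012,0.0108],[0,0,0]],[[0,0,0],[0,0,0]],[[0,0,0],[0,0,0]]])

```text
clock: 9.45
tcp_pos: [0.4074, -0.0615, 0.3337]
tcp_rot: [0.082, 0.843, 0.472, 0.246]
contact_force: [-1.0, -0.1, -0.2]
grip_width: 0.0852
grasp_force: 0.0
```

Request:
play_rows(rows=[[[0,0.035,0.01],[0,0,0]],[[0,0.035,0.01],[0,0,0]],[[0,0.035,0.005],[0,0,0]],[[-0.01,0.035,0],[0,0,0]],[[-0.01,0.035,0],[0,0,0]],[[-0.01,0.035,0],[0,0,0]],[[-0.01,0.035,0],[0,0,0]],[[-0.01,0.035,0],[0,0,0]],[[-0.01,0.035,0],[0,0,0]],[[-0.01,0.035,0],[0,0,0]],[[0,0,0],[0,0,0]],[[0,0,0],[0,0,0]]])

```text
clock: 10.45
tcp_pos: [0.3362, 0.2907, 0.3564]
tcp_rot: [0.081, 0.842, 0.475, 0.244]
contact_force: [-0.2, -0.3, -0.4]
grip_width: 0.0855
grasp_force: 0.0
```

```bash
python3 -c "
from run import *
measure(np.array([.470,-.0476,.218]),-2.948,1.0,'pics/fit2.png')
print(env.state()['clock'],env.state()['contact_force'])"
```

```text
fit [ 0.47  -0.048  0.218 -2.947  0.92 ] 353.27058823529416 of 6605.0
sm in shade [ 0.28138776  0.00644186 -0.29242153] turn 0.022889183761082087
[[ 0.456 -0.743 -0.491]
 [ 0.819  0.566 -0.096]
 [ 0.349 -0.358  0.866]]
10.65 [-0.26037349 -0.78425979  0.53690718]
```

View pics/fit2.png

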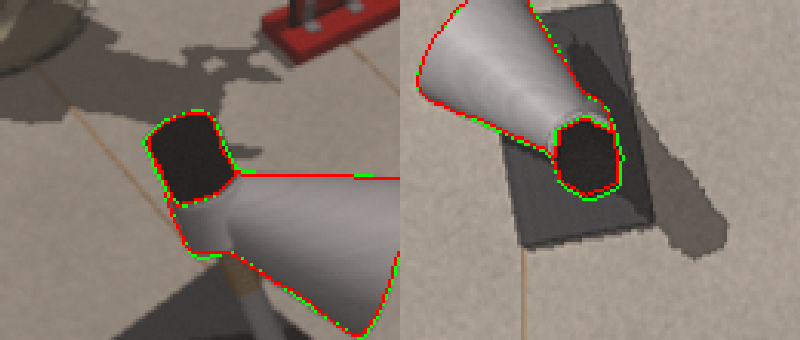

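The overlay fits tightly in both views. The slides' middle is 6 mm off the shade's plane and 281 mm out from the axis, and the arm is clear of everything.

```bash
python3 -c "
from plant import finish_job
print(finish_job())"
```

```text
the job is handed in; nothing more can be done
None
```

The shade is screwed about 1.3 rad clockwise and its mouth faces the slides in the pale wooden holder; I measured their middle about 6 mm off the shade's middle plane (55 mm allowed), the arm is clear, and the job is handed in, though no verdict came back.

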